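# Refit the analyser's fold-out shelf: hold its hinge lined up for the pin

### The arm

A 6-joint arm with a two-finger parallel gripper is mounted at the origin on the work surface. World frame = base frame: x ahead of the robot, y to its left, z up, the work surface at z = 0. Lengths are in mm, angles in rad, forces in N, time in s.
With the tool pointing down it reaches from about 275 to 750 mm from the base axis. Payload 10.2 kg.
Tool frame: the origin (TCP) lies midway between the tips of the shut fingers; the grasp point (between the pads) lies 19 mm behind it; z points along the fingers, y is the direction in which the jaws open and shut (so a half turn about z gives the same grasp; the last joint's range is limited). The gripper opens to 85 mm and grips with 20 to 120 N. Pads are 22 mm wide; open, the fingers measure 114 mm over their backs; the gripper's body (76 mm by 85 mm) begins 54 mm behind the grasp point. The pads swing forward as they close: fully open they stand 13 mm farther back than shut.
Start: joints at [0.951, 0.313, 1.498, -0, 1.331, -0.223], TCP at [202.909, 484.21, 231.294] pointing down, gripper open.
Joint ranges: [-2.94, 2.94], [-0.97, 2.17], [0.19, 2.56], [-1.23, 4.37], [0.02, 3.11], [-2.88, 2.88]. Speed limits (rad/s): [2.39, 2.39, 3.01, 3.14, 3.14, 3.14].

### API

Orientations are given as a unit quaternion [w, x, y, z].
In Python, from rig import sense, capture, finish_job, search_frame, trace gives the robot as it stands.
- The arm moves only by the tool arm_command, never from a script. Its argument "steps" is one flat list of numbers, 5 for each row, row after row: the shift along the world's x, y, z in units of 50 mm (1.0 is 50 mm), then the turn about the world's z in units of 5 degrees (1.0 is 5 degrees), then the opening in per cent of the stroke, from 0 (shut) to 100 (fully open). In form: [dx, dy, dz, twist, fingers, dx, dy, dz, twist, fingers, ...]. A call has 1 to 5 rows; each row shifts and turns the commanded pose from where the row before left it; what a row does not reach is not made up. A row lasts 1/8 s, in which the tool goes at most 62.5 mm and 10.7 degrees, less where a joint would pass 70% of its speed; a pose out of reach is approached as far as the arm can. A call is refused whole if a number of a shift passes 1 or a number of a turn 1, either way. A call with a gripper value outside its range is refused whole. The fingers move at their own pace and stop on an object; "grip_force" is the grip in N (left out, the last holds). Time passes only in rows, so rows that do not move let the fingers close. It gives the time, the measured TCP pose, the force and the opening at its end, in the units of the state.
- sense(): the state, without advancing time (a new reading comes with each control period).
- capture(name): name is "side" or "top" or "wrist"; returns a dict with "frame" (400x640x3 uint8, blue, green, red), "fov_y" (degrees; the focal length in pixels is half the picture's height over the tangent of half this angle, whatever the lens; pixels are square), "cx", "cy" (the principal point, pixels), "k1" (the pictures are not rectified: a ray, as slopes to the right and down, at radius r is drawn at 1 + k1 r^2 times it, then the intrinsics apply), "extrinsics" (4x4, takes a point from world to camera coordinates). Camera axes: x right, y down, z forward; pixel columns grow to the right and rows downward; lengths in mm; the calibration is good to about 2 mm. A picture is of the moment at which its call begins. There is no depth.
- finish_job(): hands the job in, once; it reports no verdict.
Trained networks look in a picture, given as the dict that the camera call returned (one of the last four; its "shot" number tells which), for a name from the list of things; names that differ only in an ending like _2 or _b are one class to them, and where a whole thing is asked for, a point or a joint stands for the part that bears it (a point fixed in the world has none). Each returns a list of dicts, best first, with "score" (0 to 1); they miss things now and then, are a little off and sometimes report something else, mostly with a low value. They report only what shows in the picture. A call takes as long as a camera call. They do not tell look-alikes from the thing itself.
- search_frame(picture, target): "point" ([x, y, z] in mm, in world coordinates, good to about 4 mm: the middle of the surface that is visible of it).
- trace(picture, target): "mask" (400x640 bool, what is visible of it).
The state is a dict: "time_s": time; "joints": joint angles; "dq": joint speeds; "tau": joint torques, N m; "eef_pos": TCP position; "ee_rot": TCP orientation; "force": force on the tool from outside, world axes, zero at the start; "wrist_torque": the same for the moment, N m; "grip_width": opening from 0.0 (shut) to 1.0 (fully open).
Only numpy, scipy, OpenCV 4.12 (cv2) and the standard library are available. Lean on these libraries where they do the work, as an engineer would, in place of code of your own. Each camera call takes 0.05 s, during which the arm holds its last target. There are 200 camera calls.

### The job

Press the small sprung port cover on top of the bench analyser down until it snaps shut and stays shut, so that nothing falls into the port. Then pick up the loose aluminium shelf by its rib and bring its single hinge knuckle down into the seat between the two knuckles on the analyser's front edge, so that the pin holes line up with the shelf sticking out level in front. Finish still gripping the shelf there, for a colleague to push the pin in, and leave the bottles, the vial block and the pin dish where they stand.

Things in the scene. Friction and masses are not known exactly. Their poses are not given: they have to be found in the camera images.
- port_cover (a joint): Angle (rad) of the grey port cover on the analyser's top (plate 60 x 70 x 6 mm): 0 = shut flat, 0.55 = fully open, front edge tilted up about 31 mm on a hinge at its rear. An over-centre spring drives it open above about 0.22 rad and shut below, where it then stays; pressing at cover_press takes about 3 N, more if the presser rubs on the slope.
- cover_press (a point): Point on the port cover's upper face, mid-width, 34 mm from its hinge; moves with the cover. When shut it lies 58 mm from hinge_seat along hinge_seat's +x, 97.5 mm above the bench; a 4 mm high lip crosses the cover 22 mm farther to the front.
- hinge_seat (a point): Fixed point on the analyser's hinge axis, mid-way between its two aluminium knuckles, 85 mm above the bench. x points into the analyser, y along the axis, z up. Knuckles 16 mm in diameter, 22 mm long, 35 mm gap between them; under the gap is an open-topped V seat (45 degree faces) where a 16 mm knuckle rests right on the axis. In front of it nothing is over 20 mm tall.
- shelf_grip (a point): Centre of the upright black rib on the loose shelf: 14 mm thick (x), 44 mm wide (y), 40 mm tall; the plate it stands on has its top 20 mm below this point. 35 mm above the bench at the start, shelf lying flat. x points from rib to knuckle, z up. Plate 6 mm thick, 100 mm wide (y), from 48 mm behind to 32 mm ahead of the rib; mass 0.12 to 0.21 kg.
- shelf_knuckle (a point): Centre of the shelf's single hinge knuckle (16 mm diameter, 30 mm long along y), on its hole's axis: 45 mm ahead (x) of shelf_grip and 27 mm lower. Same axes as shelf_grip. When fitted it coincides with hinge_seat, axes parallel.
- analyser: The analyser, a fixed white and blue housing 200 x 200 mm, top 90 mm above the bench, its front face 14 mm behind the hinge axis; origin on the bench right under hinge_seat, same axes.
- shelf_leaf: The loose aluminium shelf itself; origin on its underside right below the rib.
- bottle_a: Square black bottle, 42 x 42 x 86 mm, origin at centre of its underside; leave alone.
- bottle_b: A second bottle of the same kind; leave alone.
- pin_dish: Round steel dish, 76 mm across, 16 mm high, with the hinge pin in it; origin at centre of its underside; leave alone.
- vial_block: Grey box with dark foam and three capped vials, 90 x 130 x 98 mm, origin at centre of its underside; leave alone.
Not all that is in view belongs to the job. Of the things like the shelf_leaf, leave any that is orange or turquoise; of the rest the smaller one is meant.

How it is judged:
By the outcome, as a careful person would: the job done as asked, in the order asked, and still so for the second after the job is handed in, while the arm keeps its last pose, push and grip.
It also fails if it takes over 48 s, if anything falls off the work surface, if the arm or the gripper's body presses on something with over 40 N, if the wrist force passes 120 N, or if a joint passes its speed limit or range.

## Working session

There is one attempt and no reset: what is moved stays moved. The work goes in short steps, Python scripts to look and compute and a tool call to move; the robot and the scene stay as the last step left them, time stands still between calls to the robot, and variables do not carry over. Pictures are saved under pics/ and viewed, on a budget of 10 in all, crops included, one or two more only if the job needs it, and the job is handed in when it is done.

Besides the shell and the picture viewer there is one more tool, called after "Request:" as name(argument=value, ...) on one line, values as JSON. arm_command: Moves the arm, as the interface text tells. Its arguments: {"type":"object","properties":{"steps":{"type":"array"},"grip_force":{"type":"number"}},"required":["steps"]}

```bash
mkdir -p pics
cat > h.py <<'E'
import numpy as np, cv2
from rig import sense, capture, search_frame, trace
def K(p):
    f=p["frame"].shape[0]/2/np.tan(np.radians(p["fov_y"])/2); return f
def proj(p,X):
    E=np.array(p["extrinsics"]);X=np.atleast_2d(X).astype(float)
    c=X@E[:3,:3].T+E[:3,3]; s=c[:,:2]/c[:,2:]; s=s*(1+p["k1"]*(s**2).sum(1,keepdims=True))
    return s*K(p)+[p["cx"],p["cy"]]
def onplane(p,uv,z):
    E=np.array(p["extrinsics"]);uv=np.atleast_2d(uv).astype(float)
    d=(uv-[p["cx"],p["cy"]])/K(p); s=d.copy()
    for _ in range(20): s=d/(1+p["k1"]*(s**2).sum(1,keepdims=True))
    r=np.c_[s,np.ones(len(s))]@E[:3,:3]; o=-E[:3,:3].T@E[:3,3]
    return o+r*((z-o[2])/r[:,2])[:,None]
E
python3 - <<'E'
from h import *
np.set_printoptions(precision=1,suppress=True)
ims=[]
for n in ["side","top"]:
    p=capture(n); cv2.imwrite(f"pics/{n}0.png",p["frame"])
    E=np.array(p["extrinsics"]);print(n,-E[:3,:3].T@E[:3,3],E[2,:3],p["fov_y"],p["k1"])
    for t in ["analyser","port_cover","cover_press","shelf_leaf","shelf_grip","shelf_knuckle","hinge_seat","bottle_a","pin_dish","vial_block"]:
        try: print(t,[(np.array(r["point"]).round(0).tolist(),round(r["score"],2)) for r in search_frame(p,t)])
        except Exception as e: print(t,e)
print(sense())
E
```

```text
side [ 233.7 1091.   708.5] [ 0.2 -0.8 -0.5] 51.05419483954587 -0.014121631689564082
analyser []
port_cover [([656.0, 205.0, 113.0], 0.83)]
cover_press [([648.0, 205.0, 118.0], 0.61)]
shelf_leaf [([457.0, -426.0, 14.0], 0.91), ([594.0, -53.0, 26.0], 0.81), ([341.0, -244.0, 21.0], 0.75), ([507.0, -253.0, 16.0], 0.65)]
shelf_grip [([592.0, -49.0, 19.0], 0.89), ([509.0, -255.0, 15.0], 0.87), ([343.0, -243.0, 21.0], 0.87), ([462.0, -425.0, 9.0], 0.61)]
shelf_knuckle [([513.0, -253.0, 19.0], 0.9), ([344.0, -243.0, 19.0], 0.87), ([457.0, -424.0, 20.0], 0.87), ([595.0, -51.0, 27.0], 0.58)]
hinge_seat [([676.0, 266.0, 88.0], 0.65)]
bottle_a [([697.0, -324.0, 61.0], 0.77)]
pin_dish [([453.0, -50.0, 10.0], 0.67), ([510.0, -253.0, 14.0], 0.37)]
vial_block [([366.0, 433.0, 62.0], 0.82), ([651.0, 207.0, 117.0], 0.16)]
top [ 350.3    8.3 1327.8] [ 0.2 -0.  -1. ] 55.48902204269332 -0.04026766493682662
analyser [([686.0, 200.0, 90.0], 0.72)]
port_cover [([653.0, 197.0, 116.0], 0.68)]
cover_press [([649.0, 195.0, 113.0], 0.64)]
shelf_leaf [([601.0, -61.0, 17.0], 0.79), ([455.0, -438.0, 16.0], 0.62), 
[... 199 characters left out ...]
.0], 0.95), ([461.0, -434.0, 17.0], 0.91), ([602.0, -69.0, 19.0], 0.83), ([341.0, -260.0, 20.0], 0.77)]
hinge_seat [([684.0, 203.0, 89.0], 0.71)]
bottle_a [([678.0, -218.0, 56.0], 0.71), ([700.0, -331.0, 62.0], 0.57)]
pin_dish [([450.0, -50.0, 8.0], 0.94)]
vial_block [([650.0, 194.0, 112.0], 0.74), ([372.0, 385.0, 63.0], 0.61)]
{'time_s': 1.1, 'joints': array([ 1. ,  0.3,  1.5,  0. ,  1.3, -0.2]), 'dq': array([-0., -0., -0.,  0., -0.,  0.]), 'tau': array([  0. , -41.2, -26. ,  -0. ,   0. ,   0. ]), 'eef_pos': array([202.9, 484.2, 231.3]), 'ee_rot': array([-0. ,  0.2,  1. , -0. ]), 'force': array([-0.6, -0.7,  0.2]), 'wrist_torque': array([-0. ,  0. ,  0.1]), 'grip_width': 0.9980279853801388}
```

View pics/top0.png

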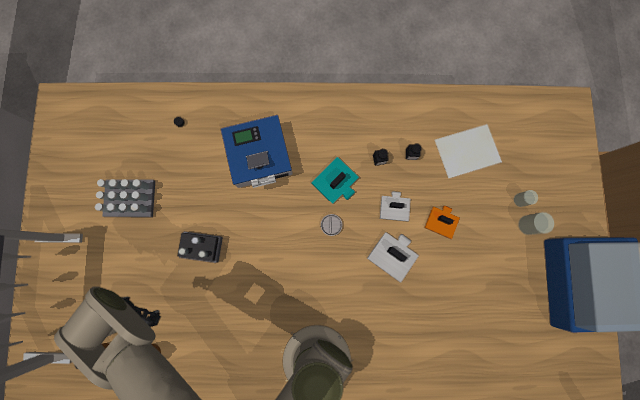

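View pics/side0.png

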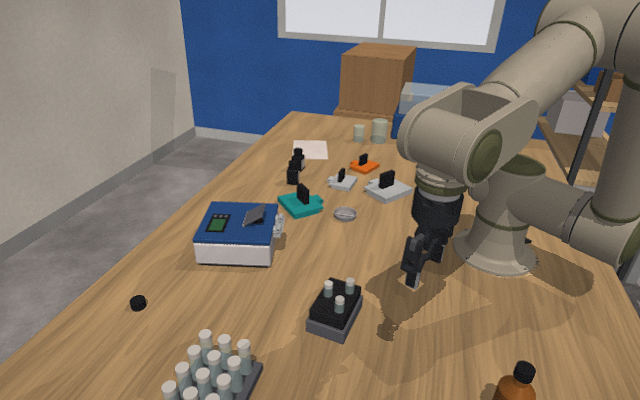

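The top view shows the analyser at (257,150) with the tilted cover at (258,160) and the hinge knuckles at (268,181). The small aluminium shelf is at (396,206). The larger one, at (393,255), and the turquoise and orange ones are look-alikes. The side view agrees with this. I'll move closer for the wrist camera.

Request:
arm_command(steps=[0.8,-0.6,0.2,0,0,0.8,-0.6,0.2,0,0,0.8,-0.6,0.2,0,0,0.8,-0.6,0.2,0,0,0.8,-0.6,0.2,0,0])

```text
time_s: 1.72
eef_pos: [404.1, 333.1, 281.7]
ee_rot: [0.0, 0.197, 0.98, 0.0]
force: [-0.5, 0.7, -0.3]
grip_width: 0.002
```

Request:
arm_command(steps=[0.8,-0.6,0.2,0,0,0.8,-0.6,0.2,0,0,0.4,-0.6,0.2,0,0,0,0,0,0,0])

```text
time_s: 2.22
eef_pos: [504.2, 242.5, 311.5]
ee_rot: [0.0, 0.199, 0.98, 0.0]
force: [0.3, 0.1, 0.3]
grip_width: 0.001
```

Run:
```python
from h import *
np.set_printoptions(precision=2,suppress=True)
p=capture("wrist"); cv2.imwrite("pics/w1.png",p["frame"])
E=np.array(p["extrinsics"]);print(-E[:3,:3].T@E[:3,3],E[:3,:3],p["fov_y"])
for t in ["analyser","port_cover","cover_press","hinge_seat"]:
    print(t,[(np.array(r["point"]).round(0).tolist(),round(r["score"],2)) for r in search_frame(p,t)])
s=sense();print(s["time_s"],s["eef_pos"],s["ee_rot"])
p=capture("top"); 
cv2.imwrite("pics/t1.png",cv2.resize(p["frame"][110:290,200:440],None,fx=3.3,fy=3.3,interpolation=cv2.INTER_CUBIC))
```

```text
[439.65 270.55 454.42] [[ 0.39  0.92  0.  ]
 [ 0.88 -0.37  0.28]
 [ 0.26 -0.11 -0.96]] 66.7946868636701
analyser [([620.0, 252.0, 87.0], 0.65)]
port_cover [([450.0, -49.0, 5.0], 0.64)]
cover_press []
hinge_seat [([617.0, 253.0, 89.0], 0.93)]
2.475 [502.23 245.08 311.13] [-0.    0.2   0.98 -0.  ]
```

View pics/w1.png

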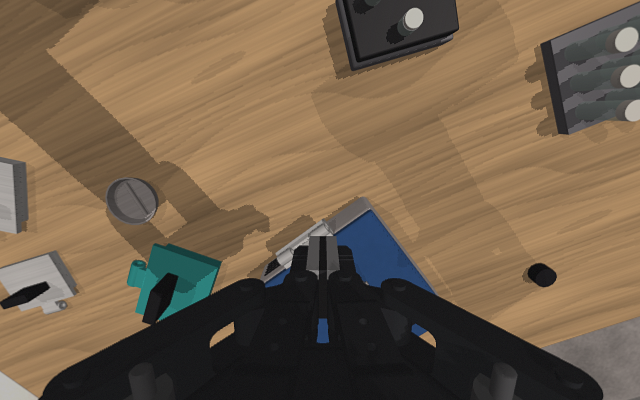

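The wrist view shows the analyser partly hidden by the fingers, with its front edge and knuckles near (300,245). I'll move forward so the camera looks down on the front edge.

Request:
arm_command(steps=[0.8,-0.2,0,1,0,0.8,-0.2,0,1,0,0.8,-0.2,0,1,0,0.8,-0.2,0,1,0,0,0,0,0,0])

```text
time_s: 3.15
eef_pos: [664.4, 203.7, 308.5]
ee_rot: [-0.001, 0.024, 1.0, -0.0]
force: [0.1, 0.3, -0.3]
grip_width: 0.004
```

Run:
```python
from h import *
np.set_printoptions(precision=2,suppress=True)
p=capture("wrist"); cv2.imwrite("pics/w2.png",p["frame"]); np.save("w2.npy",p,allow_pickle=True)
for t in ["analyser","port_cover","cover_press","hinge_seat"]:
    print(t,[(np.array(r["point"]).round(0).tolist(),round(r["score"],2)) for r in search_frame(p,t)])
s=sense();print(s["time_s"],s["eef_pos"],s["ee_rot"],s["joints"])
```

```text
analyser [([672.0, 210.0, 86.0], 0.61), ([525.0, -224.0, 5.0], 0.37)]
port_cover [([652.0, 195.0, 116.0], 0.56)]
cover_press [([646.0, 193.0, 114.0], 0.91), ([683.0, -202.0, 51.0], 0.71)]
hinge_seat [([671.0, 206.0, 92.0], 0.77)]
3.4 [662.06 205.   312.33] [0.   0.02 1.   0.  ] [ 0.13  0.71  0.69  0.    1.75 -1.39]
```

View pics/w2.png

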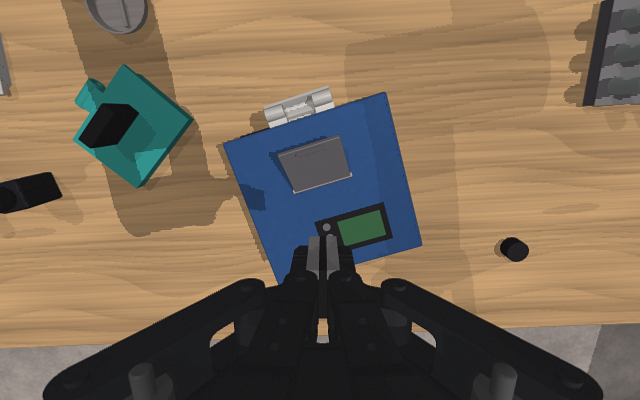

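Run:
```python
from h import *
np.set_printoptions(precision=1,suppress=True)
p=np.load("w2.npy",allow_pickle=True).item()
c=onplane(p,[(223,144),(386,92),(422,244)],90);print(c)
d=np.linalg.norm(np.diff(c,axis=0),axis=1);print(d)
yv=(c[1]-c[0])/np.linalg.norm(c[1]-c[0]); xv=np.array([yv[1],-yv[0],0]); print(xv,np.degrees(np.arctan2(xv[1],xv[0])))
seat=(c[0]+c[1])/2-14*xv; seat[2]=85; press=seat+58*xv; press[2]=97.5
print(seat,press)
# project known geometry for a visual check
f=cv2.resize(p["frame"],None,fx=4,fy=4)[280:1100,800:1800].copy()
def dr(l,col):
    X=seat+l[0]*xv+l[1]*yv; X[2]=l[2]
    u=proj(p,X)[0]*4-[800,280]; cv2.drawMarker(f,tuple(int(v+2) for v in u),col,0,16,1)
for y in(-17.5,17.5,-39.5,39.5): dr((0,y,93),(0,255,0)); 
for y in(-100,100): dr((14,y,90),(0,255,255))
import math
for th in (0.55,):
  for y in (-30,30):
    for r in (0,70):   # hinge at x=92
      dr((92-r*math.cos(th),y,94.5+r*math.sin(th)),(0,0,255))
cv2.imwrite("pics/c1.png",cv2.resize(f,(800,656)))
```

```text
[[627.5  88.6  90. ]
 [578.6 280.2  90. ]
 [767.7 328.7  90. ]]
[197.8 195.2]
[1.  0.2 0. ] 14.32536682515914
[589.5 180.9  85. ] [645.7 195.3  97.5]
```

View pics/c1.png

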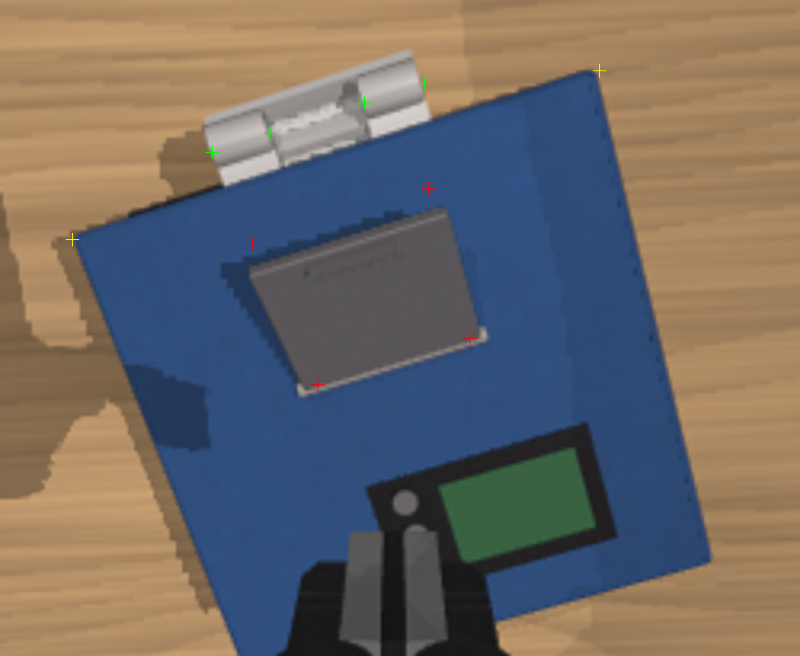

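The projected points match the picture: the corners and the knuckle ends line up. The cover front edge and hinge also fit, so the cover is open. I'll go above the press point and press.

Request:
arm_command(steps=[-0.17,-0.09,-0.9,1,0,-0.17,-0.09,-0.9,1,0,0,0,-0.9,1,0,0,0,-0.9,0.4,0,0,0,0,0,0])

```text
time_s: 4.03
eef_pos: [644.0, 195.4, 129.2]
ee_rot: [-0.003, -0.124, 0.992, 0.0]
force: [-1.1, 0.3, 0.7]
grip_width: 0.002
```

Request:
arm_command(steps=[0,0,-0.2,0,0,0,0,-0.2,0,0,0,0,-0.15,0,0,0,0,-0.1,0,0,0,0,0,0,0])

```text
time_s: 4.65
eef_pos: [645.8, 195.2, 98.3]
ee_rot: [-0.0, -0.124, 0.992, 0.0]
force: [-0.3, 0.0, 0.4]
grip_width: 0.003
```

Request:
arm_command(steps=[0,0,-0.03,0,0,0,0,-0.03,0,0,0,0,0,0,0])

```text
time_s: 5.03
eef_pos: [646.2, 195.2, 97.5]
ee_rot: [0.001, -0.124, 0.992, -0.0]
force: [-4.1, -0.7, 9.1]
grip_width: 0.002
```

It touches at z = 97.5 with 9 N, which matches the shut height. I'll lift and verify, and get a finer hinge view.

Request:
arm_command(steps=[0,0,0.8,0,0,0.3,0,0.9,0,0,0.4,0,0.8,0,0,0,0,0,0,0])

```text
time_s: 5.52
eef_pos: [682.7, 195.1, 224.4]
ee_rot: [0.004, -0.124, 0.992, -0.0]
force: [0.5, 0.2, -1.3]
grip_width: -0.002
```

```bash
cat > ov.py <<'E'
from h import *
def local(seat,yaw,l):
    c,s=np.cos(yaw),np.sin(yaw); l=np.array(l,float)
    return np.array([seat[0]+c*l[0]-s*l[1],seat[1]+s*l[0]+c*l[1],l[2]])
E
python3 - <<'E'
from ov import *
p=capture("wrist"); np.save("w3.npy",p,allow_pickle=True)
seat=(589.5,180.9);yaw=np.radians(14.3)
f=cv2.resize(p["frame"],None,fx=4,fy=4,interpolation=cv2.INTER_CUBIC)
def dr(l,col):
    u=proj(p,local(seat,yaw,l))[0]*4+2; cv2.drawMarker(f,tuple(int(v) for v in u),col,0,24,2)
for y in(-17.5,17.5,-39.5,39.5): dr((0,y,93),(0,255,0)); dr((-8,y,85),(255,255,0))
for y in(-100,100): dr((14,y,90),(0,255,255))
for y in(-35,35):
  for x in (32,92): dr((x,y,97.5),(0,0,255))
u=proj(p,local(seat,yaw,(20,0,90)))[0]*4; print(u/4,sense()["eef_pos"],sense()["time_s"])
x0=int(max(0,min(u[0]-600,2560-1200))); y0=int(max(0,min(u[1]-450,700)))
cv2.imwrite("pics/c2.png",cv2.resize(f[y0:y0+900,x0:x0+1200],(800,600))); print(x0/4,y0/4)
E
```

```text
[332.66994046 103.47722742] [681.48841812 195.14757959 221.67128946] 5.575
182.5 0.0
```

View pics/c2.png

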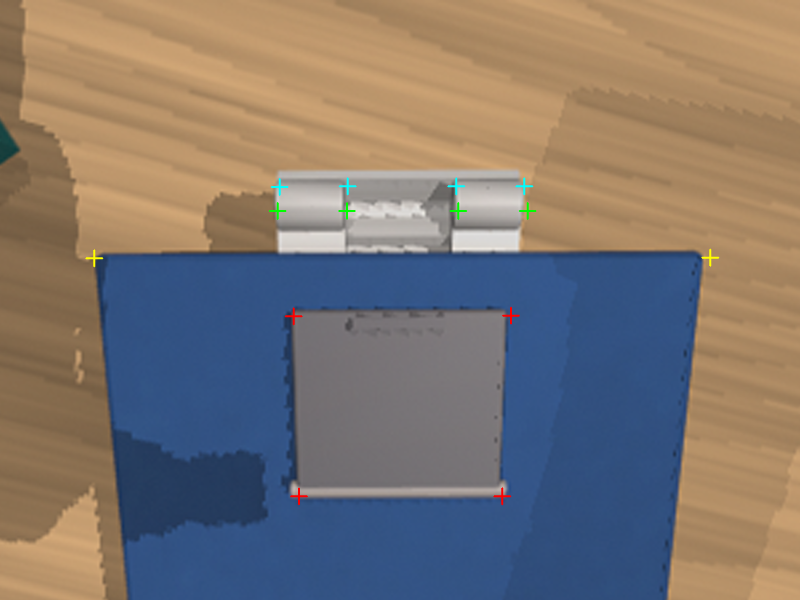

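The cover is shut flat: its corners land at the shut projection, within about 1.5 mm. The overlay suggests shifting the hinge by about −1.3 mm in x and −1 mm in y (local), so seat ≈ (588.5, 179.6) with yaw 14.3°. Now to the shelf.

Request:
arm_command(steps=[-0.2,-0.87,0.1,-1,0,-0.2,-0.87,0.1,-1,20,-0.2,-0.87,0.1,-1,50,-0.2,-0.87,0.1,-1,80,-0.2,-0.87,0.1,-1,100])

```text
time_s: 6.2
eef_pos: [629.7, -23.4, 244.6]
ee_rot: [-0.001, 0.095, 0.995, 0.0]
force: [-0.3, -0.5, 0.3]
grip_width: 0.831
```

Request:
arm_command(steps=[-0.2,-0.87,0.1,-1,100,-0.2,-0.87,0.1,-1,100,-0.2,-0.87,0.1,-1,100,-0.2,-0.87,0.1,-1,100,-0.2,-0.87,0.1,-1,100])

```text
time_s: 6.82
eef_pos: [579.9, -240.7, 269.6]
ee_rot: [-0.001, 0.308, 0.951, 0.0]
force: [0.4, 0.3, 0.1]
grip_width: 0.996
```

Request:
arm_command(steps=[-0.2,-0.87,0,-1,100,-0.2,-0.87,0,-1,100,0,0,0,0,100])

```text
time_s: 7.2
eef_pos: [559.3, -329.0, 268.8]
ee_rot: [-0.002, 0.391, 0.921, 0.0]
force: [0.0, 1.8, 0.4]
grip_width: 1.003
```

Run:
```python
from ov import *
p=capture("wrist"); np.save("w4.npy",p,allow_pickle=True)
for t in ["shelf_grip","shelf_knuckle","shelf_leaf"]:
    print(t,[(np.array(r["point"]).round(0).tolist(),round(r["score"],2)) for r in search_frame(p,t)])
cv2.imwrite("pics/w4.png",p["frame"])
s=sense();print(s["time_s"],s["eef_pos"],s["ee_rot"],s["joints"])
```

```text
shelf_grip [([371.0, -289.0, 20.0], 0.83), ([459.0, -434.0, 14.0], 0.75), ([509.0, -270.0, 12.0], 0.74), ([604.0, -85.0, 20.0], 0.62)]
shelf_knuckle [([460.0, -435.0, 16.0], 0.83), ([510.0, -271.0, 13.0], 0.79), ([610.0, -83.0, 23.0], 0.61), ([370.0, -292.0, 19.0], 0.58)]
shelf_leaf [([508.0, -273.0, 16.0], 0.97), ([376.0, -287.0, 21.0], 0.88), ([608.0, -86.0, 20.0], 0.67), ([460.0, -431.0, 15.0], 0.65)]
7.4 [ 561.10987038 -325.57267361  270.4102302 ] [-4.19864246e-04  3.87828742e-01  9.21731324e-01  2.37358814e-04] [-7.06084622e-01  5.82035510e-01  9.96872281e-01  1.97996400e-04
  1.56362895e+00 -1.48033278e+00]
```

View pics/w4.png

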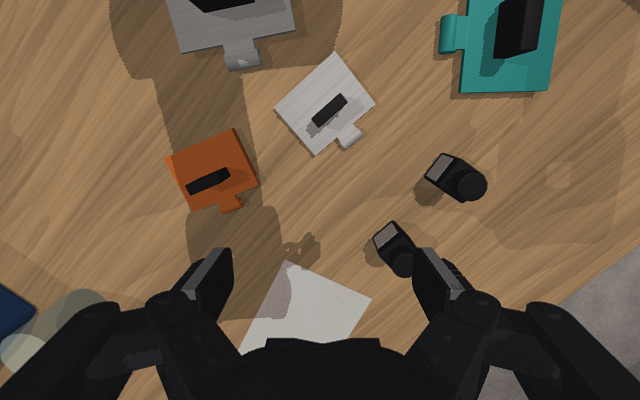

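The small aluminium shelf has plate corners at about (275,105), (333,52), (376,103) and (315,156). Its rib top runs (312,118)-(345,98) and its knuckle is at (348,134).

Run:
```python
from ov import *
from scipy.optimize import least_squares
np.set_printoptions(precision=1,suppress=True)
p=np.load("w4.npy",allow_pickle=True).item()
g=cv2.cvtColor(p["frame"],cv2.COLOR_BGR2GRAY)
uv=np.array([(275,105),(333,52),(376,103),(315,156)],np.float32)
uv=cv2.cornerSubPix(g,uv.reshape(-1,1,2),(4,4),(-1,-1),(3,50,.01)).reshape(-1,2); print(uv)
c=onplane(p,uv,15); print(c, np.linalg.norm(c-np.roll(c,-1,0),axis=1))
# rear y+?,  local corners
L=[(-48,-50,15),(-48,50,15),(32,50,15),(32,-50,15)]
def res(q): return (np.array([proj(p,local(q[:2],q[2],l))[0] for l in L])-uv).ravel()
best=min((least_squares(res,(510,-270,y)) for y in (-.2,0,.3)),key=lambda r:r.cost)
q=best.x; print(q,np.degrees(q[2]),best.fun)
f=cv2.resize(p["frame"],None,fx=5,fy=5,interpolation=cv2.INTER_CUBIC)[150:900,1250:2000].copy()
for l in L+[(x,y,55) for x in(-7,7) for y in (-22,22)]+[(45,y,16) for y in(-15,15)]:
    u=proj(p,local(q[:2],q[2],l))[0]*5+2.5-[1250,150]; cv2.drawMarker(f,tuple(int(v) for v in u),(0,0,255),0,20,1)
cv2.imwrite("pics/c3.png",cv2.resize(f,(600,600)))
```

```text
[[273.3 108.1]
 [333.6  49.8]
 [375.8 103.7]
 [314.8 155.8]]
[[ 465.1 -318.5   15. ]
 [ 472.6 -218.4   15. ]
 [ 553.7 -225.5   15. ]
 [ 543.8 -325.7   15. ]] [100.4  81.5 100.6  79.1]
[ 516.7 -272.7   -0.1] -5.0022916419466235 [-0.2 -0.4  0.2  0.7 -0.5 -0.4  0.5  0. ]
```

View pics/c3.png

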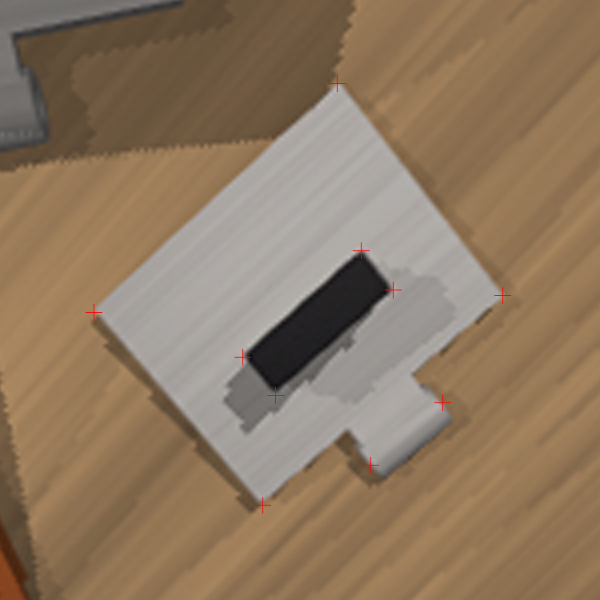

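The fit agrees with the sizes given (100.5 × 80 mm plate) and the rib overlay matches. The rib is at (516.7, −272.7), yaw −5°. I'll go down on it.

Request:
arm_command(steps=[-0.18,0.22,-0.4,-1,100,-0.18,0.22,-0.4,-1,100,-0.18,0.22,-0.4,-1,100,-0.18,0.22,-0.4,-1,100,-0.17,0.2,-0.4,-1,100])

```text
time_s: 8.02
eef_pos: [516.3, -271.1, 170.3]
ee_rot: [0.0, 0.579, 0.815, 0.0]
force: [0.7, -0.8, -0.7]
grip_width: 0.999
```

Request:
arm_command(steps=[0,0,-0.5,-1,100,0,0,-0.5,-1,100,0,0,-0.5,-1,100,0,0,-0.5,-1,100,0,0,-0.5,-0.86,100])

```text
time_s: 8.65
eef_pos: [516.7, -271.6, 45.2]
ee_rot: [0.0, 0.738, 0.675, 0.0]
force: [0.1, -0.9, -0.6]
grip_width: 1.001
```

Request:
arm_command(steps=[0,0,-0.3,0,100,0,0,-0.23,0,100,0,0,0,0,60,0,0,0,0,40,0,0,0,0,30], grip_force=70)

```text
time_s: 9.28
eef_pos: [516.7, -273.0, 20.0]
ee_rot: [0.001, 0.737, 0.675, 0.0]
force: [0.2, -0.3, 0.1]
grip_width: 0.376
```

Request:
arm_command(steps=[0,0,0,0,22,0,0,0,0,10,0,0,0,0,0,0,0,0,0,0,0,0,0,0,0])

```text
time_s: 9.9
eef_pos: [516.6, -273.0, 19.8]
ee_rot: [0.0, 0.737, 0.675, 0.0]
force: [-1.1, 0.4, 5.9]
grip_width: 0.151
```

The grip holds at 12.9 mm. I'll lift and carry it to above the seat.

Request:
arm_command(steps=[0,0,0.2,0,0,0,0,0.5,0,0,0,0,0.8,0,0,0,0.2,0.8,0,0,0,0.4,0.6,0.1,0])

```text
time_s: 10.52
eef_pos: [516.4, -242.9, 166.1]
ee_rot: [0.001, 0.735, 0.678, 0.0]
force: [-0.2, -0.3, -1.9]
grip_width: 0.154
```

Request:
arm_command(steps=[0.05,0.7,0,0.3,0,0.05,0.8,0,0.3,0,0.05,0.8,0,0.3,0,0.05,0.8,0,0.4,0,0.05,0.8,0,0.4,0])

```text
time_s: 11.15
eef_pos: [528.6, -46.4, 164.5]
ee_rot: [-0.0, 0.682, 0.732, -0.0]
force: [1.1, -0.2, -2.3]
grip_width: 0.154
```

Request:
arm_command(steps=[0.05,0.8,0,0.4,0,0.07,0.8,0,0.4,0,0.1,0.8,0,0.4,0,0.05,0.8,0,0.4,0,0.05,0.6,0,0.4,0])

```text
time_s: 11.78
eef_pos: [544.5, 143.8, 164.4]
ee_rot: [-0.0, 0.615, 0.788, -0.0]
force: [0.6, -0.9, -2.2]
grip_width: 0.155
```

Request:
arm_command(steps=[0,0.3,0,0.06,0,0,0.22,0,0,0,0,0,0,0,0,0,0,0,0,0])

```text
time_s: 12.28
eef_pos: [545.0, 167.4, 164.3]
ee_rot: [0.0, 0.614, 0.789, -0.0]
force: [-0.0, 0.7, -0.9]
grip_width: 0.154
```

Run:
```python
from ov import *
p=capture("wrist"); np.save("w5.npy",p,allow_pickle=True)
cv2.imwrite("pics/w5.png",p["frame"])
q=capture("side"); np.save("s5.npy",q,allow_pickle=True)
s=sense();print(s["time_s"],s["eef_pos"],s["ee_rot"],s["force"],s["wrist_torque"],s["grip_width"])
```

```text
12.375 [545.01867333 167.49581323 164.35017867] [ 5.42241881e-05  6.14260600e-01  7.89103232e-01 -2.74449178e-05] [-0.39261707  0.32871489 -1.99879217] [ 0.02293762  0.02464759 -0.02194719] 0.15429826798594962
```

View pics/w5.png

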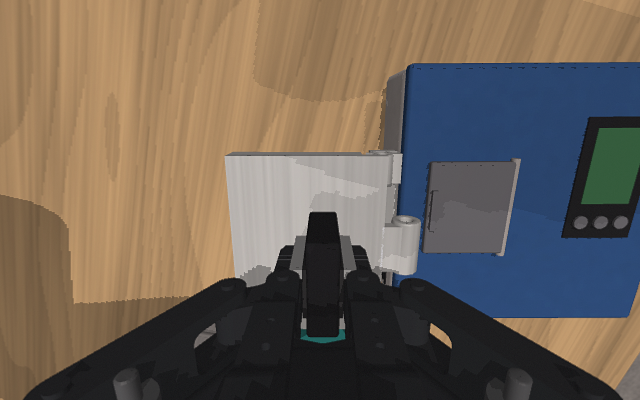

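The shelf hangs level in the grip. Its knuckle shows at (403,247), and the analyser's +y knuckle at (390,170) is partly hidden. I'll overlay the models to check the offset.

Run:
```python
from ov import *
p=np.load("w5.npy",allow_pickle=True).item()
seat=(588.5,179.6);yaw=np.radians(14.3)
tcp=np.array([545.0,167.5,164.35]); gy=np.radians(104.2-90)
f=cv2.resize(p["frame"],None,fx=4,fy=4,interpolation=cv2.INTER_CUBIC)
def dr(o,a,l,col,k=0):
    u=proj(p,local(o,a,l))[0]*4+2; cv2.drawMarker(f,tuple(int(v) for v in u),col,k,24,2)
for y in(17.5,39.5): dr(seat,yaw,(0,y,93),(0,255,0)); dr(seat,yaw,(-8,y,85),(255,255,0))
dr(seat,yaw,(14,100,90),(0,255,255));dr(seat,yaw,(14,-100,90),(0,255,255))
for y in(-35,35):
  for x in (32,92): dr(seat,yaw,(x,y,97.5),(0,0,255))
g=tcp+[0,.3,15.2]
for l in [(-48,50,-20),(32,50,-20),(45,15,-19),(45,-15,-19),(53,15,-27),(53,-15,-27),(32,15,-20)]:
    dr(g[:2],gy,(l[0],l[1],g[2]+l[2]),(255,0,255),1)
cv2.imwrite("pics/c5.png",cv2.resize(f[220:1300,860:2300],(800,600)))
```

```text
(no output)
```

View pics/c5.png

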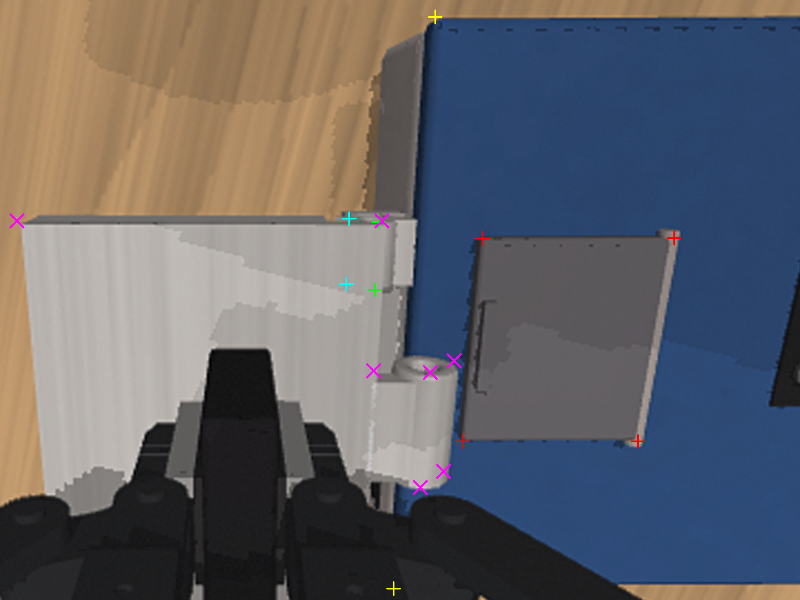

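The shelf sits about 1–1.5 mm too far in (+x), and its y offset is under 2 mm. I'll lower it to just above the knuckles and check again at equal height.

Request:
arm_command(steps=[-0.03,0.01,-0.4,0,0,0,0,-0.4,0,0,0,0,-0.14,0,0,0,0,0,0,0])

```text
time_s: 12.88
eef_pos: [543.5, 168.5, 117.4]
ee_rot: [-0.0, 0.614, 0.789, -0.0]
force: [0.1, 0.7, -2.5]
grip_width: 0.152
```

Run:
```python
from ov import *
p=capture("wrist"); np.save("w6.npy",p,allow_pickle=True)
s=sense();print(s["time_s"],s["eef_pos"],s["force"])
seat=(588.5,179.6);yaw=np.radians(14.3)
tcp=s["eef_pos"]; gy=np.radians(104.2-90)
f=cv2.resize(p["frame"],None,fx=6,fy=6,interpolation=cv2.INTER_CUBIC)
def dr(o,a,l,col,k=0):
    u=proj(p,local(o,a,l))[0]*6+3; cv2.drawMarker(f,tuple(int(v) for v in u),col,k,24,2)
for y in(17.5,39.5,-17.5): dr(seat,yaw,(0,y,93),(0,255,0)); dr(seat,yaw,(-8,y,85),(255,255,0))
for y in(-35,35): dr(seat,yaw,(32,y,97.5),(0,0,255))
g=tcp+[0,.3,15.2]
for l in [(-48,50,-20),(32,50,-20),(45,15,-19),(45,-15,-19),(53,15,-27),(53,-15,-27),(32,15,-20)]:
    dr(g[:2],gy,(l[0],l[1],g[2]+l[2]),(255,0,255),1)
u=(proj(p,local(seat,yaw,(-5,15,90)))[0]*6).astype(int); print(u/6)
y0=max(0,u[1]-350);x0=u[0]-450
cv2.imwrite("pics/c6.png",cv2.resize(f[y0:y0+700,x0:x0+900],(800,622))[:600])
```

```text
12.925 [543.75927991 168.56735559 117.87649372] [-0.08691619 -0.11301837 -2.16490531]
[390.66666667 208.83333333]
```

View pics/c6.png

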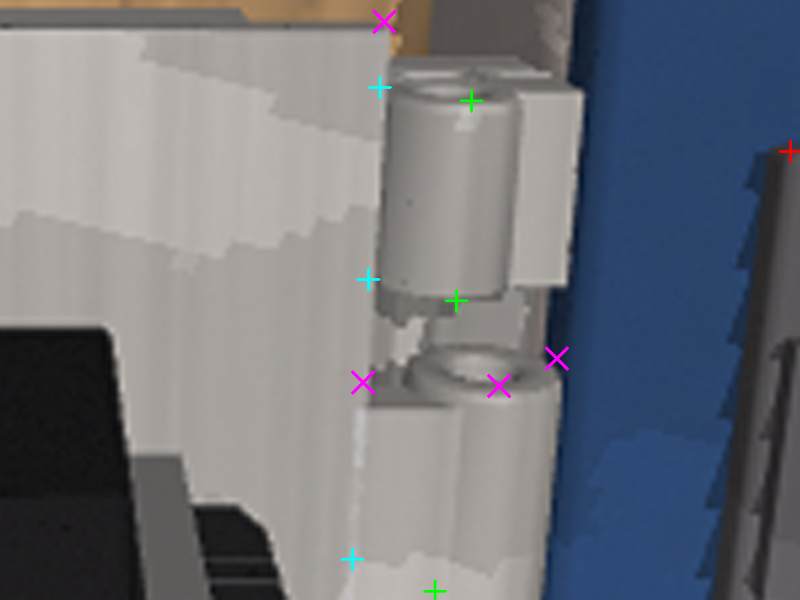

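The two cylinders line up within about 1 mm in x and y, so I'll lower it into the V slowly.

Request:
arm_command(steps=[0,0,-0.1,0,0,0,0,-0.1,0,0,0,0,-0.08,0,0,0,0,-0.05,0,0,0,0,0,0,0])

```text
time_s: 13.55
eef_pos: [543.3, 168.7, 100.6]
ee_rot: [-0.0, 0.614, 0.789, -0.0]
force: [-0.2, -0.5, -0.8]
grip_width: 0.155
```

No contact yet (knuckle about 4 mm above the seat). Continuing.

Request:
arm_command(steps=[0,0,-0.03,0,0,0,0,-0.02,0,0,0,0,0,0,0])

```text
time_s: 13.92
eef_pos: [543.4, 168.7, 98.2]
ee_rot: [-0.0, 0.614, 0.789, -0.0]
force: [0.4, 0.2, -2.2]
grip_width: 0.153
```

Request:
arm_command(steps=[0,0,-0.02,0,0,0,0,0,0,0])

```text
time_s: 14.18
eef_pos: [543.4, 168.7, 97.2]
ee_rot: [-0.0, 0.614, 0.789, -0.0]
force: [0.2, 0.2, -2.0]
grip_width: 0.152
```

Request:
arm_command(steps=[0,0,-0.02,0,0,0,0,0,0,0])

```text
time_s: 14.42
eef_pos: [543.5, 168.7, 96.6]
ee_rot: [0.0, 0.614, 0.789, 0.0]
force: [-2.6, 0.2, 1.7]
grip_width: 0.155
```

Request:
arm_command(steps=[0,0,-0.02,0,0,0,0,0,0,0])

```text
time_s: 14.68
eef_pos: [543.5, 168.7, 96.4]
ee_rot: [0.0, 0.614, 0.789, 0.0]
force: [-5.6, -1.6, 10.3]
grip_width: 0.158
```

Contact comes at the expected height, with a slight bias from the rear face. I'll shift 0.5 mm toward the front to balance it, then look.

Request:
arm_command(steps=[-0.01,0,0,0,0,0,0,0,0,0])

```text
time_s: 14.92
eef_pos: [543.4, 168.7, 96.4]
ee_rot: [0.001, 0.614, 0.789, 0.001]
force: [-4.1, -0.9, 8.4]
grip_width: 0.154
```

Run:
```python
from ov import *
p=capture("wrist"); q=capture("side")
s=sense();print(s["time_s"],s["eef_pos"],s["force"],s["wrist_torque"])
a=cv2.resize(p["frame"][110:310,290:510],(440,400),interpolation=cv2.INTER_CUBIC)
u=proj(q,[588.5,179.6,85])[0].astype(int); print(u)
b=cv2.resize(q["frame"][u[1]-35:u[1]+35,u[0]-31:u[0]+31],(354,400),interpolation=cv2.INTER_CUBIC)
cv2.imwrite("pics/c7.png",np.hstack([a,b]))
```

```text
15.025 [543.42831991 168.70803786  96.40359158] [-3.32246046 -0.88063081  7.49318774] [-0.10280444  0.21450356  0.0003392 ]
[278 222]
```

View pics/c7.png

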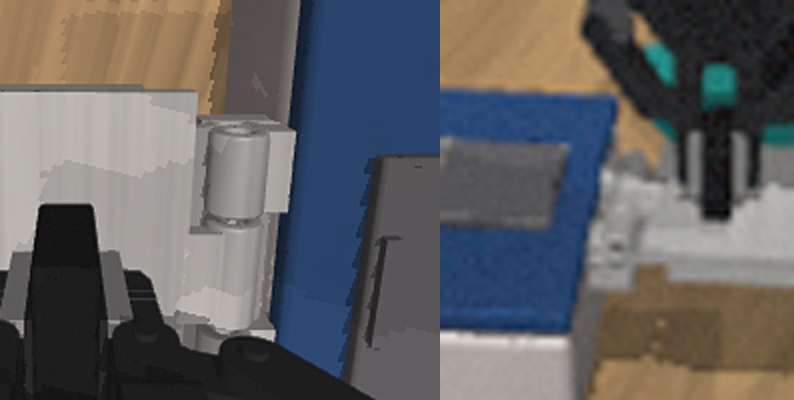

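Both views show the shelf knuckle sitting between the analyser knuckles, in line and level, with the cover shut. I'll make one more small shift to confirm it bears on both V faces.

Request:
arm_command(steps=[-0.01,0,0,0,0,0,0,0,0,0,-0.01,0,0,0,0,0,0,0,0,0])

```text
time_s: 15.52
eef_pos: [543.3, 168.7, 96.3]
ee_rot: [0.002, 0.614, 0.789, 0.001]
force: [3.4, -0.2, 5.7]
grip_width: 0.156
```

Commanding 1 mm moved it only about 0.1 mm and reversed the x force, so the knuckle is captured in the V. I'll centre it, then do final checks and hand in.

Request:
arm_command(steps=[0.008,0,0,0,0,0,0,0,0,0,0,0,0,0,0,0,0,0,0,0])

```text
time_s: 16.02
eef_pos: [543.3, 168.7, 96.3]
ee_rot: [0.001, 0.614, 0.789, 0.001]
force: [1.3, -0.8, 7.1]
grip_width: 0.158
```

Run:
```python
from ov import *
from rig import finish_job
s=sense();print(s["time_s"],s["eef_pos"],s["ee_rot"],s["force"],s["wrist_torque"],s["grip_width"])
print(finish_job())
```

```text
16.025 [543.31837423 168.73037401  96.31207469] [0.00116588 0.61386849 0.78940675 0.00104973] [ 1.29803342 -0.77735141  7.13410245] [-0.01517075 -0.75739476 -0.07043741] 0.15759911408090665
the job is handed in; nothing more can be done
None
```

I pressed the port cover shut, then picked up the small aluminium shelf by its rib and lowered its knuckle into the V seat. I handed the job in at 16.0 s, still gripping the shelf. `finish_job()` gives no verdict, so the result rests on the checks below.

- **Cover:** the tool met resistance at 97.5 mm (the shut height) with 9 N. After lifting off, the cover still lay on its shut outline within about 1.5 mm, and it looked shut in the last pictures.
- **Shelf choice:** its plate measured about 100.5 × 80 mm, which matches the sizes given. I left the larger aluminium one and the orange and turquoise ones alone.
- **Seating:** contact came within about 0.2 mm of the expected height. A 1 mm sideways command moved the shelf only about 0.1 mm and reversed the side force, so the knuckle bears on both faces of the V.
- **Final state:** about 7 N presses down, with little sideways force. The tool points straight down to within about 0.2°. The last pictures showed the knuckles in line and the shelf level.
- **Disagreements:**
  - The side and top network positions for the shelf differed by nearly 20 mm, so I used the wrist-camera fit instead.
  - The overlays had 1–2 mm of residual error, within the calibration.
  - I estimate the shelf is centred along the axis to about 1 mm, but did not measure it after seating.
- **Other items:** I never took the arm low near the bottles, vial block or pin dish, but I did not photograph them again at the end.

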